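# Close the embedding mould over its ring and hold it shut

## Task

Slide the brass ring down over the core pin in the middle of the aluminium lower mould half until it sits on the orange sprung pad, then set the blue upper half over it, handle up, on the two dowels. Press the upper half firmly down against the spring until the two halves meet all round, and finish while still holding the mould pressed shut: do not let go, since the spring would push it open again. Leave the bench timer, the petri dish and the oil bottle where they are.

Things in the scene. Friction and masses are not known exactly. Their poses are not given: they have to be found in the camera images.
- mould: Lower mould half, fixed: aluminium block 116 (x) x 66 (y) mm on a grey base plate 140 x 86 x 8 mm. Origin: centre of its underside on the worktop, z up. From its flat upper face (32 mm high) rise a steel core pin in the middle and two steel dowels at x = +46 and -46 mm, y = 0; round the pin is the orange pad, 36 mm diameter.
- mould_face (a point): Centre of the lower half's flat upper face, 32 mm above the worktop; axes as body mould. Core pin: 14 mm diameter, top 34 mm above the face. Dowels: 10 mm diameter, tops 30 mm above it. Both taper over the last 5 mm. The raised pad's top is 8 mm above the face.
- pad (a joint): How far the sprung pad is pressed down, m: 0 up, 0.006 mould closed on the ring, 0.008 end stop. Its spring pushes up with 6 N at 0 and 9.6 N at 0.006: ring and upper half stand on it 6 mm open. Some 5 to 8 N of extra push on the upper half brings the faces together; about 15 N presses them firmly.
- ring_center (a point): Centre (half-way up) of the loose brass ring standing on the worktop: 38 mm outer diameter, 17.5 mm bore, 20 mm high, 60 g; z along its bore. On the raised pad its centre is 18 mm above the mould face, with the mould closed 12 mm.
- top_half: Loose blue upper mould half, 116 (x) x 66 (y) x 40 mm plus handle, 0.22 to 0.37 kg. Origin: centre of its flat underside, z up. In the underside: dowel holes at x = +46 and -46 mm, y = 0, 12.4 mm wide, 36 mm deep, 1.5 mm lead-in; a middle pocket for the ring, 46 mm wide, 22 mm deep, and above it a 22 mm hole for the pin. It fits either way round.
- top_grip (a point): Centre of the black handle rib on the upper half; axes as body top_half. The rib is 70 mm long (x), 20 mm wide (y: grip across this), 26 mm high; this point is 53 mm above the underside and 13 mm above the flat blue top. Closed, it is 53 mm above the mould face; standing open on the ring, 59 mm.
- bench_timer: White bench timer, 62 x 62 x 19 mm, loose bystander to the left; origin at the centre of its underside.
- petri_dish: Clear petri dish with lid, 60 mm diameter, 16 mm high, loose bystander behind the mould; origin at the centre of its underside.
- oil_bottle: Small brown bottle with a black cap, 23 mm diameter, 58 mm high, loose bystander behind the mould; origin at the centre of its underside.
Mind the look-alikes: they are no part of the job. Of the things that look like the part that bears ring_center, the smallest one is meant.

How it is judged:
By the outcome, as a careful person would: the job done as asked, in the order asked, and still so for the second after the job is handed in, while the arm keeps its last pose, push and grip.
It also fails if it takes over 72 s, if anything falls off the work surface, if the arm or the gripper's body presses on something with over 40 N, if the wrist force passes 120 N, or if a joint passes its speed limit or range.

## Robot

A 6-joint arm with a two-finger parallel gripper is mounted at the origin on a cart in front of the work surface, level with it; the furniture and walls round the work are solid. World frame = base frame: x ahead of the robot, y to its left, z up, the work surface at z = 0. Lengths are in m, angles in degrees, forces in N, time in s.
With the tool pointing down it reaches from about 0.25 to 0.725 m from the base axis. Payload 9.7 kg.
Tool frame: the origin (TCP) lies on the centre line of the jaws, within the pads' length; the fingertips stand 19 mm ahead of it and the grasp point (between the pads) is the TCP (bot.tcp_to_tips is the z of the fingertips in the tool frame, in m); z points along the fingers, y is the line along which they close (so a half turn about z gives the same grasp; the last joint's range is limited). The gripper opens to 85 mm and grips with 20 to 120 N. Pads are 22 mm wide; open, the fingers measure 114 mm over their backs; the gripper's body (76 mm by 85 mm) begins 54 mm behind the grasp point. The pads swing forward as they close: fully open they stand 13 mm farther back than shut.
Start: joints at [75.057, 4.979, 10.078, 95.1, 0, 90], TCP at [0.142, 0.531, 0.25] pointing down, gripper open.
Joint ranges: [-179.16, 179.16], [-48.56, 103.87], [-65.8, 70.77], [-126.05, 130.52], [-82.76, 87.17], [-180, 180]. Speed limits (degrees/s): [127.2, 127.2, 147.25, 180, 180, 180].

## Interface

Orientations are given as [roll, pitch, yaw] about the fixed x, y, z axes, in that order (R = Rz(yaw) Ry(pitch) Rx(roll)).
In Python, from workcell import bot gives the robot as it stands. The module is installed in compiled form; this text tells all that it offers.
- The arm moves only by the tool play_rows, never from a script. Its argument "increments" is a list of rows, each an object with "slide": the shift along the tool's x, y, z in mm, a list of three; "angular": the turn, a rotation vector about the tool's x, y, z in degrees, a list of three; "claw": the opening, from -1 (shut) to 1 (fully open). In form: [{"slide": [x, y, z], "angular": [rx, ry, rz], "claw": claw}, ...]. A call has 1 to 8 rows; each row shifts and turns the commanded pose from where the row before left it, along the tool's axes as they then stand; what a row does not reach is not made up. A row lasts 1/10 s, in which the tool goes at most 50 mm and 8.59 degrees, less where a joint would pass 70% of its speed; a pose out of reach is approached as far as the arm can. A call is refused whole if a number of a shift passes 50 or a number of a turn 8.59, either way. A call with a gripper value outside its range is refused whole. The fingers move at their own pace and stop on an object; "squeeze" is the grip in N (left out, the last holds). Time passes only in rows, so rows that do not move let the fingers close. It gives the time, the measured TCP pose, the force, the opening and the grip force at its end, in the units of the state.
- bot.get_obs(): the state, without advancing time (a new reading comes with each control period).
- bot.camera(name): name is "scene" or "side" or "wrist"; returns the picture (384x512x3 uint8, red, green, blue); there is no depth.
- bot.camera_info(name): a dict with "fovy" (degrees; the focal length in pixels is half the picture's height over the tangent of half this angle, whatever the lens; pixels are square), "cx", "cy" (the principal point, pixels), "R" (3x3) and "t" (3): a world point X has camera coordinates R X + t. Camera axes: x right, y down, z forward; pixel columns grow to the right and rows downward; lengths in m; the calibration is good to about 2 mm. The wrist camera is an equidistant fisheye: a pixel r from the principal point sees the ray r / f radians off the axis. A picture is of the moment at which its call begins: read the wrist's pose just before it. camera_info takes no time and is no camera call; for the wrist camera it gives the pose at the moment of the call.
- bot.job_done(): hands the job in; it is judged then, once.
The state is a dict: "time": time; "q": joint angles; "qd": joint speeds; "joint_efforts": joint torques, N m; "ee_pos": TCP position; "tcp_rot": TCP orientation; "wrist_force": force on the tool from outside, world axes, zero at the start; "torque": the same for the moment, N m; "opening": finger opening in m; "grasp_force": force on a finger pad.
Only numpy, scipy, OpenCV 4.12 (cv2) and the standard library are available. Lean on these libraries where they do the work, as an engineer would, in place of code of your own. Each camera call takes 0.05 s, during which the arm holds its last target. There are 200 camera calls.

## Working session

There is one attempt and no reset: what is moved stays moved. The work goes in short steps, Python scripts to look and compute and a tool call to move; the robot and the scene stay as the last step left them, time stands still between calls to the robot, and variables do not carry over. Pictures are saved under pics/ and viewed, at most 10 in all, crops included, and the job is handed in when it is done.

Besides the shell and the picture viewer there is one more tool, called after ">>>" in YAML: its name, and indented under it one key for each argument. play_rows: Moves the arm, as the interface text tells. Its arguments: {"type":"object","properties":{"increments":{"type":"array"},"squeeze":{"type":"number"}},"required":["increments"]}

```bash
mkdir -p pics
cat > h.py <<'E'
import numpy as np, cv2
from workcell import bot
def snap(n,f):
    i=bot.camera_info(n); im=bot.camera(n)[:,:,::-1].copy(); cv2.imwrite(f'pics/{f}.png',im); return im,i
def ray(i,n,u,v):
    f=192/np.tan(np.radians(i['fovy'])/2); x,y=(u-i['cx'])/f,(v-i['cy'])/f
    if n=='wrist':
        r=np.hypot(x,y); s=np.sin(r)/max(r,1e-9); d=np.array([x*s,y*s,np.cos(r)])
    else: d=np.array([x,y,1.])
    R=np.array(i['R']); return -R.T@np.array(i['t']), R.T@d
def onz(i,n,u,v,z):
    o,d=ray(i,n,u,v); return o+d*(z-o[2])/d[2]
E
python3 - <<'E'
from h import *
a,i=snap('scene','s0'); b,j=snap('side','d0'); c,k=snap('wrist','w0')
import pickle; pickle.dump((i,j,k),open('cal0.pkl','wb'))
for x in (i,j,k): print(x['fovy'],-np.array(x['R']).T@np.array(x['t']), np.array(x['R'])[2])
o=bot.get_obs(); print(o['time'],o['ee_pos'],o['tcp_rot'],bot.tcp_to_tips)
E
```

```text
55.068306138131916 [ 0.04328176 -0.49442098  0.53160352] [ 0.55961845  0.64728865 -0.51753704]
54.92243385132495 [ 0.32254473 -0.62087858  0.67245725] [ 0.23942046  0.72236999 -0.64873681]
65.70646984690485 [0.07927896 0.54777755 0.3741764 ] [ 0.24962965 -0.06800622 -0.96595041]
0.15 [0.14177266 0.53126151 0.24971273] [-1.79939845e+02 -3.10013595e-04  1.65057291e+02] 0.019
```

View pics/s0.png

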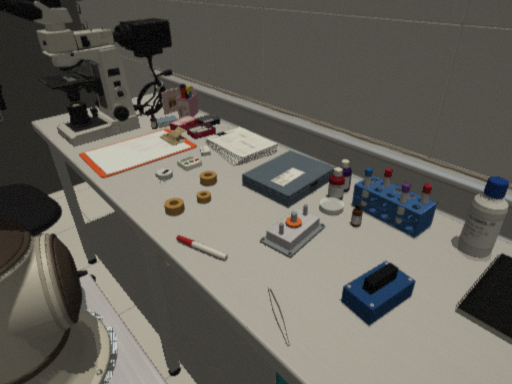

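View pics/d0.png

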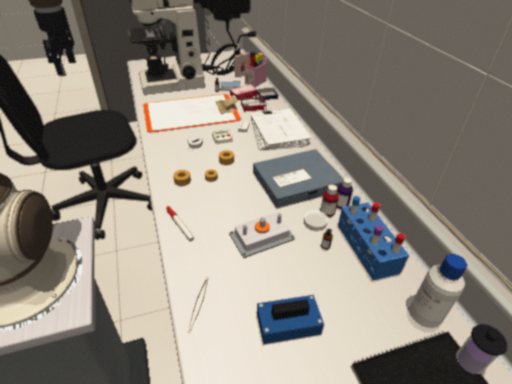

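The smallest ring is at scene (204,196) and side (211,174). The lower mould is at scene (293,230) and side (262,230), and the blue half at scene (378,290) and side (290,318). The start is away from the work.

```bash
cat > m.py <<'E'
from h import *
import pickle
I=dict(zip(('scene','side'),pickle.load(open('cal0.pkl','rb'))))
for n,f,seeds in (('scene','s0',[(204,196),(293,222),(378,290),(380,278)]),('side','d0',[(211,174),(262,226),(290,322),(292,308)])):
    im=cv2.imread(f'pics/{f}.png'); h=cv2.cvtColor(im,cv2.COLOR_BGR2HSV)
    ms=dict(brass=((8,110,60),(28,255,255)),orange=((3,150,120),(16,255,255)),blue=((100,120,40),(125,255,255)),black=((0,0,0),(180,255,45)))
    for (k,(lo,hi)),s,z in zip(ms.items(),seeds,(.010,.04,.04,.066)):
        m=cv2.inRange(h,lo,hi); N,L,st,c=cv2.connectedComponentsWithStats(m)
        j=min((j for j in range(1,N) if st[j,4]>25),key=lambda j:np.hypot(*(c[j]-s)))
        p=cv2.findContours((L==j).astype(np.uint8),0,2)[0][0].reshape(-1,2)
        w=np.array([onz(I[n],n,*q,z)[:2] for q in p]).astype(np.float32)
        r=cv2.minAreaRect(w)
        print(n,k,st[j],c[j].round(1),'cen',onz(I[n],n,*c[j],z)[:2].round(4),'rect',np.round(r[0],4),np.round(r[1],4),round(r[2],1))
E
python3 m.py
python3 - <<'E'
import cv2
a=cv2.imread('pics/s0.png')[150:330,150:430]; b=cv2.imread('pics/d0.png')[150:350,170:340]
A=cv2.resize(a,(480,309),interpolation=2); B=cv2.resize(b,(510,600)[:2],interpolation=2)
import numpy as np
A=cv2.resize(cv2.imread('pics/s0.png')[190:325,255:420],None,fx=2.4,fy=2.4,interpolation=2)
B=cv2.resize(cv2.imread('pics/d0.png')[205:345,225:330],None,fx=3.6,fy=3.6,interpolation=2)
c=np.zeros((B.shape[0],A.shape[1]+B.shape[1],3),np.uint8); c[:A.shape[0],:A.shape[1]]=A; c[:,A.shape[1]:]=B
cv2.imwrite('pics/c0.png',c); print(c.shape,A.shape)
E
```

```text
scene brass [197 191  13  12 133] [203.3 196.5] cen [0.4806 0.224 ] rect [0.4801 0.2252] [0.0568 0.0322] 54.6
scene orange [286 218  15   8  79] [293.2 222. ] cen [ 0.5415 -0.0449] rect [ 0.5427 -0.0432] [0.0265 0.0318] 46.9
scene blue [ 343  263   71   61 1798] [378.7 294.2] cen [ 0.4962 -0.2912] rect [ 0.5044 -0.2841] [0.0802 0.1402] 82.7
scene black [363 264  35  30 581] [379.7 278.3] cen [ 0.5049 -0.2831] rect [ 0.5068 -0.2829] [0.0313 0.0862] 82.9
side brass [205 170  12  11 109] [210.8 174.8] cen [0.4807 0.2239] rect [0.4797 0.2237] [0.0484 0.0322] 76.3
side orange [255 222  14  10  91] [261.8 227.2] cen [ 0.5433 -0.0472] rect [ 0.5434 -0.045 ] [0.0299 0.031 ] 70.2
side blue [ 258  297   65   46 1716] [288.7 321.7] cen [ 0.5114 -0.294 ] rect [ 0.5157 -0.2866] [0.0794 0.1156] 82.7
side black [272 301  37  18 493] [289.8 309.4] cen [ 0.515 -0.285] rect [ 0.5155 -0.2849] [0.0284 0.0695] 83.4
(504, 774, 3) (324, 396, 3)
```

View pics/c0.png

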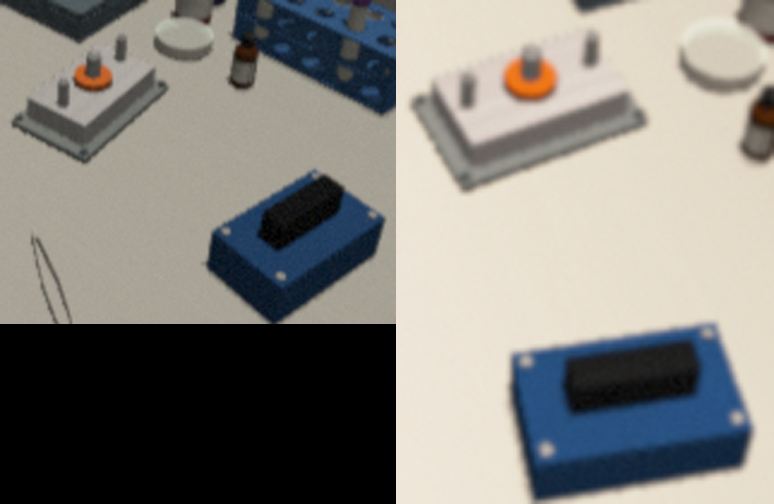

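Run:
```python
from h import *
import pickle
i,j,k=pickle.load(open('cal0.pkl','rb'))
for n,c,ps in (('scene',i,[(281.7,223.9),(305.8,206)]),('side',j,[(243.9,225.8),(279.4,214.6)])):
    a,b=[onz(c,n,*p,.061)[:2] for p in ps]; print(n,a,b,(a+b)/2,np.hypot(*(b-a)),np.degrees(np.arctan2(*(b-a)[::-1])))
o=bot.get_obs(); p=np.array(o['ee_pos'])
y=np.radians(165.06); X=np.array([np.cos(y),np.sin(y)]);Y=np.array([np.sin(y),-np.cos(y)])
d=np.array([.4806,.224])-p[:2]; print('ring slide',d@X*1e3,d@Y*1e3)
```

```text
scene [ 0.49737987 -0.05199987] [ 0.58572912 -0.04129714] [ 0.54155449 -0.0466485 ] 0.08899516485497437 6.907218974213955
side [ 0.49803848 -0.04998291] [ 0.5898368  -0.03912793] [ 0.54393764 -0.04455542] 0.09243787470275713 6.743803100279125
ring slide -406.5880217507096 -209.52275634844952
```

>>> play_rows:
  increments:
    - {"slide": [-20,-10,0],"angular": [0,0,0],"claw": 1}
    - {"slide": [-35,-18,0],"angular": [0,0,0],"claw": 1}
    - {"slide": [-42,-21,0],"angular": [0,0,0],"claw": 1}
    - {"slide": [-42,-22,0],"angular": [0,0,0],"claw": 1}
    - {"slide": [-42,-22,0],"angular": [0,0,0],"claw": 1}
    - {"slide": [-42,-22,0],"angular": [0,0,0],"claw": 1}
    - {"slide": [-42,-22,10],"angular": [0,0,0],"claw": 1}
    - {"slide": [-42,-22,20],"angular": [0,0,0],"claw": 1}
  squeeze: 40

```text
time: 0.95
ee_pos: [0.3981, 0.2982, 0.2217]
tcp_rot: [179.9, 0.1, 165.1]
wrist_force: [0.3, 1.3, -0.6]
opening: 0.0855
grasp_force: 0.0
```

>>> play_rows:
  increments:
    - {"slide": [-42,-22,20],"angular": [0,0,0],"claw": 1}
    - {"slide": [-35,-18,20],"angular": [0,0,0],"claw": 1}
    - {"slide": [-22,-10,10],"angular": [0,0,0],"claw": 1}
    - {"slide": [0,0,0],"angular": [0,0,0],"claw": 1}
    - {"slide": [0,0,0],"angular": [0,0,0],"claw": 1}

```text
time: 1.45
ee_pos: [0.478, 0.2263, 0.1711]
tcp_rot: [-180.0, -0.1, 165.0]
wrist_force: [0.5, 1.1, 0.2]
opening: 0.0855
grasp_force: 0.0
```

Run:
```python
from h import *
o=bot.get_obs(); print(o['time'],o['q'],o['ee_pos'],o['tcp_rot'],o['wrist_force'])
im,i=snap('wrist','w1')
```

```text
1.45 [ 2.53283701e+01  1.27092578e+00 -2.55207963e+00  8.62415756e+01
  1.43329019e-02  4.03400248e+01] [0.47803592 0.22632982 0.17112584] [-1.79969120e+02 -5.85026652e-02  1.64988321e+02] [0.52638479 1.07733358 0.16382965]
```

View pics/w1.png

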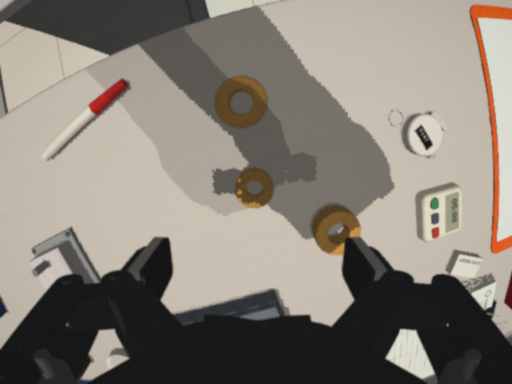

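Target ring at (254,187), with look-alikes at (241,101) and (337,230). I'll refine it.

```bash
cat > ring.py <<'E'
from h import *
i=bot.camera_info('wrist'); im=cv2.imread('pics/w1.png'); h=cv2.cvtColor(im,cv2.COLOR_BGR2HSV)
m=cv2.inRange(h,(8,100,40),(30,255,255)); m=cv2.morphologyEx(m,3,np.ones((3,3)))
cs=cv2.findContours(m,cv2.RETR_EXTERNAL,1)[0]
c=min(cs,key=lambda c:np.hypot(*(c.reshape(-1,2).mean(0)-[254,187])))
w=np.array([onz(i,'wrist',*q,.014)[:2] for q in c.reshape(-1,2)])
(x,y),r=cv2.minEnclosingCircle(w.astype(np.float32)); print(cv2.boundingRect(c),x,y,r,w.mean(0))
# bore at top: dark/bench-coloured hole
hs=cv2.findContours(m,cv2.RETR_CCOMP,1); 
for k,q in enumerate(hs[0]):
    if hs[1][0][k][3]>=0 and abs(q.reshape(-1,2).mean(0)-[254,187]).max()<12:
        w=np.array([onz(i,'wrist',*p,.012)[:2] for p in q.reshape(-1,2)]); (a,b),rr=cv2.minEnclosingCircle(w.astype(np.float32)); print('bore',a,b,rr)
o=bot.get_obs(); p=np.array(o['ee_pos']); t=np.radians(o['tcp_rot'][2]); d=np.array([x,y])-p[:2]
print('slide',1e3*(d@[np.cos(t),np.sin(t)]),1e3*(d@[np.sin(t),-np.cos(t)]),p[2])
E
python3 ring.py
```

```text
(235, 168, 38, 40) 0.4810903072357178 0.22270458936691284 0.020031975582242012 [0.48067974 0.22264109]
bore 0.480676531791687 0.22283747792243958 0.009184947237372398
slide -4.174928848718179 -3.2354040207285664 0.17170825483465965
```

>>> play_rows:
  increments:
    - {"slide": [-4,-3,20],"angular": [0,0,0],"claw": 0.45}
    - {"slide": [0,0,30],"angular": [0,0,0],"claw": 0.45}
    - {"slide": [0,0,30],"angular": [0,0,0],"claw": 0.45}
    - {"slide": [0,0,30],"angular": [0,0,0],"claw": 0.45}
    - {"slide": [0,0,20],"angular": [0,0,0],"claw": 0.45}
    - {"slide": [0,0,10],"angular": [0,0,0],"claw": 0.45}
    - {"slide": [0,0,10],"angular": [0,0,0],"claw": 0.45}
    - {"slide": [0,0,0],"angular": [0,0,0],"claw": 0.45}

```text
time: 2.3
ee_pos: [0.4809, 0.2231, 0.0212]
tcp_rot: [-180.0, -0.0, 165.1]
wrist_force: [-0.4, -0.7, 0.4]
opening: 0.062
grasp_force: 0.0
```

>>> play_rows:
  increments:
    - {"slide": [0,0,0],"angular": [0,0,0],"claw": -0.1}
    - {"slide": [0,0,0],"angular": [0,0,0],"claw": -0.2}
    - {"slide": [0,0,0],"angular": [0,0,0],"claw": -0.4}
    - {"slide": [0,0,0],"angular": [0,0,0],"claw": -0.4}
    - {"slide": [0,0,0],"angular": [0,0,0],"claw": -0.4}

```text
time: 2.8
ee_pos: [0.482, 0.2231, 0.0229]
tcp_rot: [179.9, 0.1, 165.1]
wrist_force: [-2.2, 0.7, 5.7]
opening: 0.0362
grasp_force: 40.1
```

>>> play_rows:
  increments:
    - {"slide": [0,0,-10],"angular": [0,0,0],"claw": -0.4}
    - {"slide": [0,0,-30],"angular": [0,0,0],"claw": -0.4}
    - {"slide": [0,0,-40],"angular": [0,0,0],"claw": -0.4}
    - {"slide": [0,0,-40],"angular": [0,0,0],"claw": -0.4}
    - {"slide": [0,0,-20],"angular": [0,0,0],"claw": -0.4}
    - {"slide": [0,0,0],"angular": [0,0,0],"claw": -0.4}
    - {"slide": [0,0,0],"angular": [0,0,0],"claw": -0.4}

```text
time: 3.5
ee_pos: [0.4815, 0.2227, 0.1617]
tcp_rot: [180.0, 0.0, 165.1]
wrist_force: [-0.1, -0.1, -0.9]
opening: 0.0363
grasp_force: 40.2
```

Run:
```python
from h import *
im,i=snap('wrist','w2')
b,j=snap('side','d2')
o=bot.get_obs(); print(o['ee_pos'],o['opening'],o['wrist_force'])
p=np.array(o['ee_pos']); q=np.array(j['R'])@p+j['t']; f=192/np.tan(np.radians(j['fovy'])/2); u,v=int(j['cx']+f*q[0]/q[2]),int(j['cy']+f*q[1]/q[2])
B=cv2.resize(b[max(0,v-50):v+50,u-50:u+50],(384,384),interpolation=2)
cv2.imwrite('pics/c2.png',cv2.resize(np.hstack([im,B]),(800,343)))
```

```text
[0.48083906 0.22240596 0.16020658] 0.03576274582752554 [ 0.01242339  0.9001864  -1.04496928]
```

View pics/c2.png

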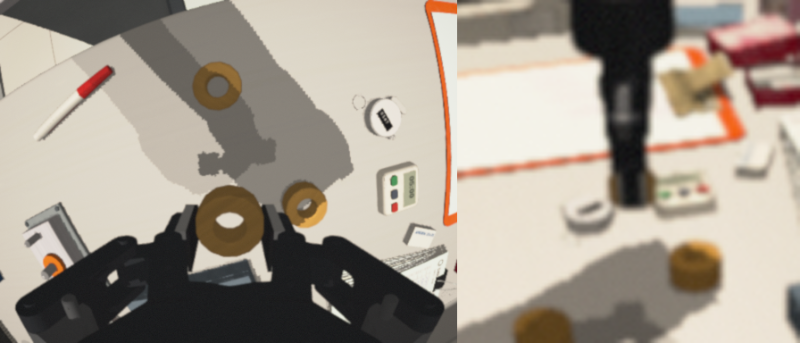

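The ring is held level between the pads at about (257,246) in the full-size wrist picture. Next I measure its offset in the tool.

```bash
cat > held.py <<'E'
from h import *
i=bot.camera_info('wrist'); im=cv2.imread('pics/w2.png'); h=cv2.cvtColor(im,cv2.COLOR_BGR2HSV)
o=bot.get_obs(); p=np.array(o['ee_pos']); t=np.radians(o['tcp_rot'][2])
T=lambda w:1e3*np.array([(w-p[:2])@[np.cos(t),np.sin(t)],(w-p[:2])@[np.sin(t),-np.cos(t)]])
m=cv2.inRange(h,(8,100,30),(30,255,255)); m=cv2.morphologyEx(m,2,np.ones((3,3)))
c,hi=cv2.findContours(m,cv2.RETR_CCOMP,1)
for k,q in enumerate(c):
    q=q.reshape(-1,2); 
    if np.hypot(*(q.mean(0)-[257,246]))<25 and len(q)>15:
        z=p[2]-(.013 if hi[0][k][3]>=0 else .003)
        w=np.array([T(onz(i,'wrist',*s,z)[:2]) for s in q]); print(hi[0][k][3]>=0,cv2.boundingRect(q),'bounds',w.min(0).round(1),w.max(0).round(1))
g=np.array([.543,-.0455]); print('to mould',T(g),'at yaw',o['tcp_rot'])
E
python3 held.py
```

```text
False (219, 208, 77, 79) bounds [-16.9 -18.7] [24.2 18. ]
True (240, 236, 35, 21) bounds [-4.9 -9. ] [6.4 8.3]
to mould [-129.14984941 -242.81248461] at yaw [-1.79931626e+02 -7.95945359e-02  1.65054800e+02]
```

>>> play_rows:
  increments:
    - {"slide": [0,0,0],"angular": [0,0,-7],"claw": -0.4}
    - {"slide": [0,0,0],"angular": [0,0,-7.7],"claw": -0.4}
    - {"slide": [0,0,0],"angular": [0,0,-7],"claw": -0.4}
    - {"slide": [-4,-30,0],"angular": [0,0,0],"claw": -0.4}
    - {"slide": [-5,-45,0],"angular": [0,0,0],"claw": -0.4}
    - {"slide": [-5,-45,0],"angular": [0,0,0],"claw": -0.4}
    - {"slide": [-5,-45,0],"angular": [0,0,0],"claw": -0.4}
    - {"slide": [-5,-45,0],"angular": [0,0,0],"claw": -0.4}

```text
time: 4.4
ee_pos: [0.5293, 0.0152, 0.1601]
tcp_rot: [180.0, -0.1, -173.2]
wrist_force: [0.3, -0.2, 0.1]
opening: 0.036
grasp_force: 40.2
```

>>> play_rows:
  increments:
    - {"slide": [-4,-40,0],"angular": [0,0,0],"claw": -0.4}
    - {"slide": [-2,-23,0],"angular": [0,0,0],"claw": -0.4}
    - {"slide": [0,0,0],"angular": [0,0,0],"claw": -0.4}
    - {"slide": [0,0,0],"angular": [0,0,0],"claw": -0.4}

```text
time: 4.8
ee_pos: [0.5426, -0.0451, 0.1602]
tcp_rot: [180.0, -0.1, -173.3]
wrist_force: [1.1, -0.2, -0.2]
opening: 0.0363
grasp_force: 40.3
```

Run:
```python
from h import *
o=bot.get_obs(); print(o['ee_pos'],o['tcp_rot'],o['opening'])
im,i=snap('wrist','w3')
```

```text
[ 0.5426435  -0.04505782  0.16017222] [ 1.79960177e+02 -1.21737603e-01 -1.73314451e+02] 0.036251143909183325
```

View pics/w3.png

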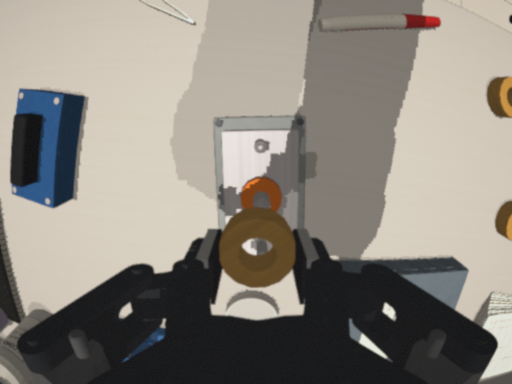

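The near dowel top is at about (260,145), the orange pad at (260,195) and the plate's near corners at (217,119) and (303,118). The ring is at (257,245).

```bash
cat > mould.py <<'E'
from h import *
i=bot.camera_info('wrist'); im=cv2.imread('pics/w3.png'); h=cv2.cvtColor(im,cv2.COLOR_BGR2HSV)
o=bot.get_obs(); p=np.array(o['ee_pos']); t=np.radians(o['tcp_rot'][2])
T=lambda w:1e3*np.array([(w-p[:2])@[np.cos(t),np.sin(t)],(w-p[:2])@[np.sin(t),-np.cos(t)]])
P=lambda u,v,z:T(onz(i,'wrist',u,v,z)[:2]).round(1)
print('dowel',P(260,145,.062)); print('corners',P(216,118,.008),P(304,117,.008))
m=cv2.inRange(h,(2,150,80),(14,255,255)); ys,xs=np.nonzero(m[165:215,235:290]); xs+=235;ys+=165
for r in range(ys.min(),ys.max(),6): s=xs[ys==r]; print(r,P(s.min(),r,.04),P(s.max(),r,.04))
g=cv2.cvtColor(im,cv2.COLOR_BGR2GRAY)
for r in (150,170,190):
    d=np.abs(np.diff(cv2.GaussianBlur(g,(3,3),0)[r].astype(int))); a=[x for x in range(205,320) if d[x]>12 and d[x]==d[x-3:x+4].max()]; print(r,a)
cv2.imwrite('pics/c3.png',cv2.resize(im[105:265,195:325],None,fx=3.7,fy=3.7,interpolation=2))
E
python3 mould.py
```

```text
dowel [43.7  1.8]
corners [ 64.4 -38.4] [65.4 43.3]
178 [13.8 -1.3] [13.8  7.1]
184 [ 8.6 -9.7] [ 8.6 14.8]
190 [  3.4 -12.3] [ 3.4 18.3]
196 [ -1.9 -14.1] [-1.9 19.2]
202 [ -7.2 -13.3] [-7.3 19.4]
208 [-12.6 -11.7] [-12.7  16.9]
150 [213, 221, 254, 265, 284]
170 [214, 222, 266]
190 [218, 235, 241]
```

View pics/c3.png

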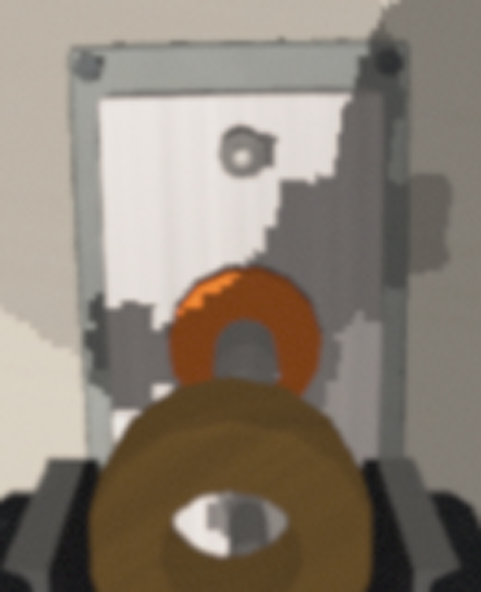

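>>> play_rows:
  increments:
    - {"slide": [-4,2.5,10],"angular": [0,0,-0.8],"claw": -0.4}
    - {"slide": [0,0,20],"angular": [0,0,0],"claw": -0.4}
    - {"slide": [0,0,20],"angular": [0,0,0],"claw": -0.4}
    - {"slide": [0,0,15],"angular": [0,0,0],"claw": -0.4}
    - {"slide": [0,0,0],"angular": [0,0,0],"claw": -0.4}
    - {"slide": [0,0,0],"angular": [0,0,0],"claw": -0.4}

```text
time: 5.45
ee_pos: [0.5468, -0.0414, 0.0965]
tcp_rot: [180.0, -0.0, -172.4]
wrist_force: [0.4, 0.9, 0.4]
opening: 0.0362
grasp_force: 40.2
```

Run:
```python
from h import *
o=bot.get_obs(); print(o['ee_pos'],o['tcp_rot'],o['opening'])
im,i=snap('wrist','w4'); s,_=snap('scene','s4'); d,_=snap('side','d4')
def cr(a,c,u0,v0,w):
    return cv2.resize(a[v0:v0+w,u0:u0+w],(400,400),interpolation=2)
cv2.imwrite('pics/c4.png',np.hstack([im[120:300,175:345].repeat(2,0).repeat(2,1)[:360], cv2.resize(s[175:265,250:340],(360,360),interpolation=2)]))
```

```text
[ 0.54684763 -0.04143706  0.09649536] [ 1.79994921e+02 -1.64146973e-02 -1.72390195e+02] 0.036205217470393194
```

View pics/c4.png

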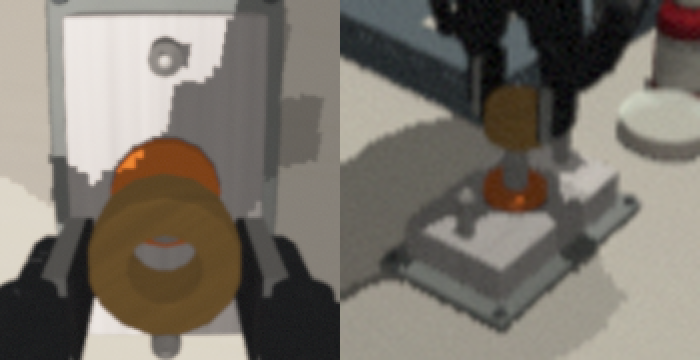

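The near dowel tip is at (257.5,150), the far one at about (258,292), and through the bore I can see the pad rim with the pin top at about (257,247).

```bash
sed -e 's/w3/w4/;/^print/d;/^for/,$d' mould.py | grep -v '^m=' > w4.py
cat >> w4.py <<'E'
print('near',P(257.5,150.5,.062),'far',P(258,292,.062))
m=cv2.inRange(h,(2,150,60),(13,255,255))[185:212,225:290]; ys,xs=np.nonzero(m); xs+=225; ys+=185
print('padtop',P(np.median(xs[ys==ys.min()]),ys.min(),.04)); 
for r in (200,205): s=xs[ys==r]; print(r,P(s.min(),r,.04),P(s.max(),r,.04))
b=cv2.inRange(h,(14,100,25),(30,255,255)); 
for r in (250,262,270): s=np.nonzero(b[r,205:310])[0]+205; print('ring row',r,s.min(),s.max(),P(s.min(),r,p[2]-.003),P(s.max(),r,p[2]-.003))
s=np.nonzero(b[190:300,257])[0]+190; print('ring col',s.min(),s.max(),P(257,s.min(),p[2]-.003),P(257,s.max(),p[2]-.003), P(257,s.max(),p[2]-.023))
E
python3 w4.py
python3 - <<'E'
import cv2;im=cv2.imread('pics/w4.png'); cv2.imwrite('pics/c5.png',cv2.resize(im[195:300,205:310],(600,600),interpolation=2))
E
```

```text
near [46.5 -0.2] far [-42.4   0.1]
padtop [18.9  0.1]
200 [ 12.3 -13.3] [12.3 12.9]
205 [  9.  -15.9] [ 9.  14.9]
ring row 250 219 295 [  3.3 -18.6] [ 3.3 17.6]
ring row 262 220 294 [ -3.2 -18.4] [-3.2 17.4]
ring row 270 225 289 [ -7.7 -16.2] [-7.7 15.2]
ring col 207 286 [24.8 -0.5] [-16.9  -0.5] [-29.7  -0.5]
```

View pics/c5.png

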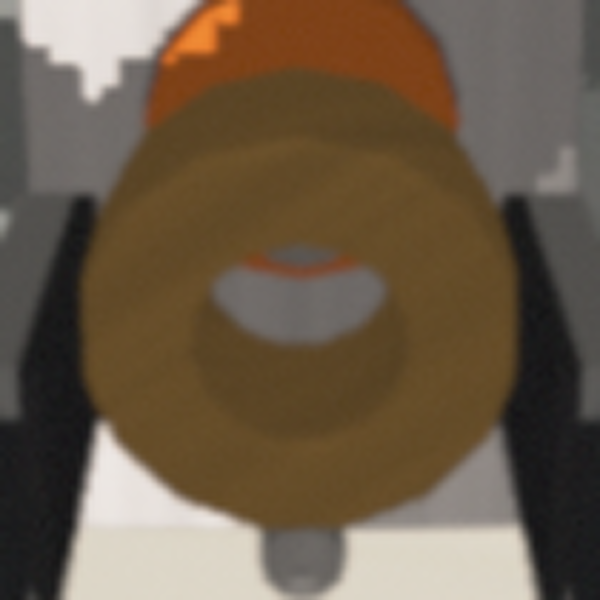

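>>> play_rows:
  increments:
    - {"slide": [0,0,6],"angular": [0,0,0],"claw": -0.4}
    - {"slide": [0,0,6],"angular": [0,0,0],"claw": -0.4}
    - {"slide": [0,0,6],"angular": [0,0,0],"claw": -0.4}
    - {"slide": [0,0,0],"angular": [0,0,0],"claw": -0.4}

```text
time: 6.0
ee_pos: [0.5463, -0.0419, 0.0771]
tcp_rot: [180.0, -0.1, -172.4]
wrist_force: [-0.9, 0.1, -1.1]
opening: 0.036
grasp_force: 40.2
```

>>> play_rows:
  increments:
    - {"slide": [0,0,7],"angular": [0,0,0],"claw": -0.4}
    - {"slide": [0,0,7],"angular": [0,0,0],"claw": -0.4}
    - {"slide": [0,0,0],"angular": [0,0,0],"claw": -0.4}

```text
time: 6.3
ee_pos: [0.5467, -0.042, 0.0635]
tcp_rot: [180.0, -0.0, -172.4]
wrist_force: [-1.4, 0.9, -0.9]
opening: 0.0363
grasp_force: 40.3
```

>>> play_rows:
  increments:
    - {"slide": [0,0,0],"angular": [0,0,0],"claw": 0}
    - {"slide": [0,0,0],"angular": [0,0,0],"claw": 0.2}
    - {"slide": [0,0,0],"angular": [0,0,0],"claw": 0.2}
    - {"slide": [0,0,-10],"angular": [0,0,0],"claw": 0.2}
    - {"slide": [0,0,-30],"angular": [0,0,0],"claw": 0.2}
    - {"slide": [0,0,-40],"angular": [0,0,0],"claw": 0.2}
    - {"slide": [0,0,-40],"angular": [0,0,0],"claw": 0.2}
    - {"slide": [0,0,-10],"angular": [0,0,0],"claw": 0.2}

```text
time: 7.1
ee_pos: [0.5482, -0.0421, 0.2002]
tcp_rot: [-179.9, 0.4, -172.4]
wrist_force: [0.5, -0.5, -0.9]
opening: 0.0514
grasp_force: 0.0
```

Run:
```python
from h import *
o=bot.get_obs(); print(o['ee_pos'],o['opening'])
im,i=snap('wrist','w5'); s,_=snap('scene','s5')
cv2.imwrite('pics/c6.png',np.hstack([cv2.resize(im[130:330,156:356],(360,360)), cv2.resize(s[175:265,250:340],(360,360),interpolation=2)]))
```

```text
[ 0.5482243  -0.04206724  0.20022434] 0.05136376010921917
```

View pics/c6.png

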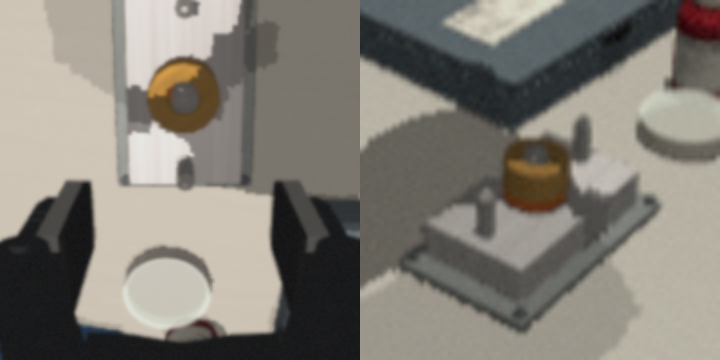

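>>> play_rows:
  increments:
    - {"slide": [6,-21,0],"angular": [0,0,0],"claw": 0.2}
    - {"slide": [11,-40,0],"angular": [0,0,0],"claw": 0.2}
    - {"slide": [12,-43,0],"angular": [0,0,0],"claw": 0.2}
    - {"slide": [12,-43,0],"angular": [0,0,0],"claw": 0.2}
    - {"slide": [12,-43,0],"angular": [0,0,0],"claw": 0.2}
    - {"slide": [14,-46,0],"angular": [0,0,0],"claw": 0.2}
    - {"slide": [0,0,0],"angular": [0,0,7.3],"claw": 0.2}
    - {"slide": [0,0,0],"angular": [0,0,7.3],"claw": 0.2}

```text
time: 8.0
ee_pos: [0.5104, -0.2861, 0.1923]
tcp_rot: [179.9, -0.2, 172.5]
wrist_force: [0.7, 0.8, 0.5]
opening: 0.0511
grasp_force: 0.0
```

>>> play_rows:
  increments:
    - {"slide": [0,0,0],"angular": [0,0,0],"claw": 0.2}
    - {"slide": [0,0,0],"angular": [0,0,0],"claw": 0.2}

```text
time: 8.2
ee_pos: [0.5112, -0.2844, 0.1933]
tcp_rot: [180.0, -0.1, 173.2]
wrist_force: [0.5, 0.2, -0.4]
opening: 0.0514
grasp_force: 0.0
```

The ring sits on the orange pad round the pin, with both dowels clear. That uses all my pictures, so I work from numbers now.

```bash
cat > top.py <<'E'
from h import *
import sys
i=bot.camera_info('wrist'); o=bot.get_obs(); im=bot.camera('wrist')[:,:,::-1].copy(); cv2.imwrite('pics/%s.png'%sys.argv[1],im)
h=cv2.cvtColor(im,cv2.COLOR_BGR2HSV)
p=np.array(o['ee_pos']); t=np.radians(o['tcp_rot'][2]); print(p,o['tcp_rot'])
T=lambda w:1e3*np.array([(w-p[:2])@[np.cos(t),np.sin(t)],(w-p[:2])@[np.sin(t),-np.cos(t)]])
P=lambda u,v,z:T(onz(i,'wrist',u,v,z)[:2])
b=cv2.inRange(h,(100,110,30),(125,255,255)); b=cv2.morphologyEx(b,2,np.ones((3,3)))
N,L,st,c=cv2.connectedComponentsWithStats(b); 
for j in range(1,N):
    if st[j,4]>300: print('blue',st[j],c[j].round())
j=max((j for j in range(1,N)),key=lambda j:st[j,4]*(abs(c[j][0]-256)<60)); B=L==j
x,y,w,hh,_=st[j]
for r in range(y+2,y+hh,10):
    s=np.nonzero(B[r])[0]; g=np.nonzero(np.diff(s)>8)[0]
    print(r,P(s[0],r,.04).round(1),P(s[-1],r,.04).round(1),'gap',[(s[k],s[k+1],P(s[k]+.5,r,.066).round(1),P(s[k+1]-.5,r,.066).round(1)) for k in g])
col=np.nonzero(B[:,256])[0]; print('col',col[0],col[-1],[(col[k],col[k+1]) for k in np.nonzero(np.diff(col)>5)[0]],P(256,col[0],.04))
E
python3 top.py w6
```

```text
[ 0.51118811 -0.28442512  0.19331309] [ 1.79962407e+02 -8.85824076e-02  1.73176489e+02]
blue [ 232  133   69  115 5551] [265. 186.]
blue [357 326  55  47 851] [379. 346.]
135 [ 48.  -23.5] [48.2 40. ] gap []
145 [ 38.5 -22.7] [38.7 39.3] gap []
155 [ 29.1 -22.9] [29.2 39.5] gap []
165 [ 19.5 -23. ] [19.6 39.7] gap [(np.int64(255), np.int64(279), array([23.6, -1.6]), array([23.7, 18.2]))]
175 [  9.8 -24.1] [ 9.8 39. ] gap [(np.int64(255), np.int64(278), array([14.9, -1.6]), array([14.9, 17.4]))]
185 [  0.  -23.4] [ 0.  39.3] gap [(np.int64(254), np.int64(278), array([ 6. , -2.5]), array([ 6. , 17.6]))]
195 [ -9.9 -23.6] [-10.   39.7] gap [(np.int64(255), np.int64(277), array([-3. , -1.6]), array([-3. , 16.8]))]
205 [-20.1 -23.8] [-20.2  39. ] gap [(np.int64(255), np.int64(277), array([-12.2,  -1.6]), array([-12.2,  17. ]))]
215 [-30.4 -24. ] [-30.6  39.4] gap [(np.int64(255), np.int64(277), array([-21.5,  -1.6]), array([-21.6,  17.2]))]
225 [-41.  -24.3] [-41.2  38.9] gap [(np.int64(255), np.int64(277), array([-31.1,  -1.7]), array([-31.1,  17.4]))]
235 [-51.9 -23.6] [-52.1  38.3] gap [(np.int64(256), np.int64(275), array([-40.9,  -0.8]), array([-41. ,  15.7]))]
245 [-63.  -14.7] [-63.1  29.5] gap []
col 133 246 [(np.int64(163), np.int64(235))] [49.69753595 -1.16871547]
```

>>> play_rows:
  increments:
    - {"slide": [-7.5,8,10],"angular": [0,0,0.6],"claw": 0.2}
    - {"slide": [0,0,25],"angular": [0,0,0],"claw": 0.2}
    - {"slide": [0,0,30],"angular": [0,0,0],"claw": 0.2}
    - {"slide": [0,0,30],"angular": [0,0,0],"claw": 0.1}
    - {"slide": [0,0,20],"angular": [0,0,0],"claw": 0}
    - {"slide": [0,0,10],"angular": [0,0,0],"claw": 0}
    - {"slide": [0,0,3],"angular": [0,0,0],"claw": 0}
    - {"slide": [0,0,0],"angular": [0,0,0],"claw": 0}

```text
time: 9.05
ee_pos: [0.5203, -0.2774, 0.0667]
tcp_rot: [-180.0, 0.0, 172.4]
wrist_force: [-0.3, 0.1, 0.7]
opening: 0.0426
grasp_force: 0.0
```

>>> play_rows:
  increments:
    - {"slide": [0,0,0],"angular": [0,0,0],"claw": -0.3}
    - {"slide": [0,0,0],"angular": [0,0,0],"claw": -0.5}
    - {"slide": [0,0,0],"angular": [0,0,0],"claw": -0.8}
    - {"slide": [0,0,0],"angular": [0,0,0],"claw": -0.8}
    - {"slide": [0,0,0],"angular": [0,0,0],"claw": -0.8}
    - {"slide": [0,0,0],"angular": [0,0,0],"claw": -0.8}
  squeeze: 80

```text
time: 9.65
ee_pos: [0.5206, -0.2778, 0.0677]
tcp_rot: [-180.0, 0.1, 172.4]
wrist_force: [-0.5, 2.9, 6.1]
opening: 0.0182
grasp_force: 79.3
```

>>> play_rows:
  increments:
    - {"slide": [0,0,-5],"angular": [0,0,0],"claw": -0.8}
    - {"slide": [0,0,-15],"angular": [0,0,0],"claw": -0.8}
    - {"slide": [0,0,-25],"angular": [0,0,0],"claw": -0.8}
    - {"slide": [0,0,-30],"angular": [0,0,0],"claw": -0.8}
    - {"slide": [0,0,-25],"angular": [0,0,0],"claw": -0.8}
    - {"slide": [0,0,-10],"angular": [0,0,0],"claw": -0.8}
    - {"slide": [0,0,0],"angular": [0,0,0],"claw": -0.8}
    - {"slide": [0,0,0],"angular": [0,0,0],"claw": -0.8}

```text
time: 10.45
ee_pos: [0.5197, -0.2776, 0.1754]
tcp_rot: [180.0, -0.1, 172.4]
wrist_force: [-0.3, 0.7, -2.3]
opening: 0.0181
grasp_force: 78.4
```

```bash
python3 - <<'E'
import numpy as np
from workcell import bot
o=bot.get_obs(); print(o['torque'])
E
sed -i "s/,\.04)/,Z)/g;s/,\.066)/,Z+.026)/g;s/^T=/Z=float(sys.argv[2])+p[2] if len(sys.argv)>2 else .04\nT=/" top.py
python3 top.py w7 -.027
cat > dw.py <<'E'
from h import *
# dowels in w5, static pose recorded from there
p=np.array([.5482243,-.04206724,.20022434]); t=np.radians(-172.4)
i=bot.camera_info('wrist');
E
```

```text
[ 0.01722643 -0.013335   -0.00595729]
[ 0.5197026  -0.27761428  0.17544299] [ 1.79979335e+02 -6.21452527e-02  1.72354463e+02]
blue [  195   128   125   131 10212] [257. 178.]
blue [229 294  56  26 532] [255. 311.]
130 [ 58.4 -29. ] [58.4 28.9] gap []
140 [ 53.3 -32.3] [53.2 31.7] gap [(np.int64(199), np.int64(213), array([ 55.2, -24.8]), array([ 55.1, -19.2])), (np.int64(301), np.int64(315), array([55. , 18.6]), array([55.1, 24.2]))]
150 [ 48.1 -32.5] [48.  31.8] gap [(np.int64(201), np.int64(211), array([ 50.8, -24.1]), array([ 50.8, -20.2])), (np.int64(303), np.int64(313), array([50.7, 19.5]), array([50.8, 23.4]))]
160 [ 42.8 -32.1] [42.8 31.5] gap []
170 [ 37.5 -32.3] [37.5 31.7] gap []
180 [ 32.1 -32. ] [32.1 31.4] gap [(np.int64(239), np.int64(276), array([37.6, -7.9]), array([37.6,  7.7]))]
190 [ 26.7 -32.3] [26.6 31.6] gap [(np.int64(235), np.int64(279), array([33.1, -9.7]), array([33.1,  9. ]))]
200 [ 21.1 -32. ] [21.1 31.4] gap [(np.int64(235), np.int64(279), array([28.6, -9.8]), array([28.6,  9.1]))]
210 [ 15.5 -31.8] [15.4 31.7] gap [(np.int64(235), np.int64(279), array([24. , -9.9]), array([24. ,  9.2]))]
220 [  9.7 -31.6] [ 9.7 31.5] gap [(np.int64(235), np.int64(279), array([ 19.3, -10. ]), array([19.2,  9.3]))]
230 [  3.8 -32. ] [ 3.8 31.8] gap [(np.int64(224), np.int64(290), array([ 14.4, -15.2]), array([14.4, 14.5]))]
240 [ -2.2 -31.8] [-2.3 31.7] gap [(np.int64(211), np.int64(303), array([  9.3, -21.4]), array([ 9.3, 20.7]))]
250 [ -8.5 -31.7] [-8.5 31.5] gap [(np.int64(207), np.int64(307), array([  4.1, -23.6]), array([ 4.1, 22.9]))]
col 129 175 [] [58.48407925 -0.81813062]
```

```bash
cat > dw.py <<'E'
from h import *
from scipy.spatial.transform import Rotation as Ro
o=bot.get_obs(); p=np.array(o['ee_pos']); Rt=Ro.from_euler('xyz',o['tcp_rot'],degrees=True).as_matrix()
i=bot.camera_info('wrist'); R,t=np.array(i['R']),np.array(i['t']); A=R@Rt; b=R@p+t
p5=np.array([.5482243,-.04206724,.20022434]); R5=Ro.from_euler('xyz',[-179.9,.4,-172.4],degrees=True).as_matrix()
i5=dict(i); i5['R']=A@R5.T; i5['t']=b-i5['R']@p5
im=cv2.imread('pics/w5.png')
Q=lambda u,v,z:onz(i5,'wrist',u,v,z)[:2]
n,f=Q(259.9,134.4,.061),Q(258.8,231.5,.061); print('dowels',n,f,(n+f)/2,np.hypot(*(n-f)),np.degrees(np.arctan2(*(n-f)[::-1])))
h=cv2.cvtColor(im,cv2.COLOR_BGR2HSV); m=cv2.inRange(h,(8,100,40),(30,255,255)); m[:150]=0; m[225:]=0
c=max(cv2.findContours(m,0,1)[0],key=cv2.contourArea).reshape(-1,2); w=np.array([Q(*q,.056) for q in c],np.float32); print('ring',cv2.minEnclosingCircle(w))
g=cv2.cvtColor(im,cv2.COLOR_BGR2GRAY)
print(g[126:146:1,248:274:2]); print(g[214:240:2,248:272:2])
E
python3 dw.py
```

```text
dowels [ 0.50032031 -0.04645199] [ 0.59127198 -0.03522457] [ 0.54579615 -0.04083828] 0.09164202750992424 -172.96279209456895
ring ((0.5453066825866699, -0.042603492736816406), 0.019410347566008568)
[[220 222 223 221 218 217 219 216 216 216 215 214 215]
 [220 222 222 219 213 206 213 215 215 216 215 213 215]
 [220 222 222 216 181 155 179 209 215 216 215 213 215]
 [219 221 222 199 137 115 133 184 203 214 215 213 214]
 [219 221 220 170 124 120 121 132 155 199 213 213 215]
 [219 221 218 151 125 121 122 108 111 155 211 211 215]
 [219 221 216 149 126 119 122 111  99 144 210 212 214]
 [219 221 209 140 130 160 132 111 101 172 212 213 213]
 [219 221 204 136 151 197 147 111 104 182 213 211 213]
 [219 221 205 136 156 195 148 110 104 180 214 211 213]
 [218 220 214 145 143 173 134 111 101 181 213 211 214]
 [218 220 218 158 128 135 117 120 112 182 213 211 212]
 [218 220 220 178 131 121 119 148 156 194 212 211 213]
 [217 220 221 203 161 140 152 185 201 209 212 210 212]
 [217 220 221 215 198 180 194 207 212 213 213 210 211]
 [217 219 221 217 214 208 214 212 213 214 211 210 212]
 [217 219 221 218 215 
[... 162 characters left out ...]
15 213 216 211 211 213 211 209 210]]
[[226 224 227 227 224 221 220 167 134 130 128 130]
 [226 225 226 224 207 193 168 199 142 130 129 130]
 [226 224 224 207 167 122  93 117 129 131 130 130]
 [226 223 221 174  95  79  78  96 127 129 130 129]
 [226 223 223 159  83  76  77  83 122 129 128 130]
 [226 222 221 140  80  76  78  81 119 129 129 130]
 [226 222 220 140  80  82  83  81 116 129 127 127]
 [225 222 219 144  95  94  95  91 116 129 129 128]
 [224 220 218 146  98  96  95  94 116 129 129 129]
 [177 173 173 129  97 113 104 101 130 134 135 121]
 [189 190 190 171 124 113 113 145 186 189 189 187]
 [199 198 199 197 191 181 186 194 199 199 198 198]
 [198 198 198 198 197 198 199 197 197 199 198 198]]
```

>>> play_rows:
  increments:
    - {"slide": [0,0,0],"angular": [0,0,-5],"claw": -0.8}
    - {"slide": [0,0,0],"angular": [0,0,-6],"claw": -0.8}
    - {"slide": [0,0,0],"angular": [0,0,-4.3],"claw": -0.8}
    - {"slide": [-4,15,0],"angular": [0,0,0],"claw": -0.8}
    - {"slide": [-8,30,0],"angular": [0,0,0],"claw": -0.8}
    - {"slide": [-10,40,0],"angular": [0,0,0],"claw": -0.8}
    - {"slide": [-10,40,0],"angular": [0,0,0],"claw": -0.8}
    - {"slide": [-10,40,0],"angular": [0,0,0],"claw": -0.8}

```text
time: 11.3
ee_pos: [0.539, -0.1063, 0.1754]
tcp_rot: [180.0, -0.1, -172.5]
wrist_force: [1.2, -0.5, -2.1]
opening: 0.018
grasp_force: 78.5
```

>>> play_rows:
  increments:
    - {"slide": [-9,35,0],"angular": [0,0,0],"claw": -0.8}
    - {"slide": [-5,20,0],"angular": [0,0,0],"claw": -0.8}
    - {"slide": [-2,10,0],"angular": [0,0,0],"claw": -0.8}
    - {"slide": [0,0,0],"angular": [0,0,0],"claw": -0.8}
    - {"slide": [0,0,0],"angular": [0,0,0],"claw": -0.8}
    - {"slide": [0,0,0],"angular": [0,0,0],"claw": -0.8}

```text
time: 11.9
ee_pos: [0.5466, -0.043, 0.1762]
tcp_rot: [-180.0, -0.0, -172.4]
wrist_force: [0.2, 0.5, -2.0]
opening: 0.0182
grasp_force: 78.6
```

```bash
cat > st.py <<'E'
from h import *
o=bot.get_obs(); print(o['time'],np.round(o['ee_pos'],4),np.round(o['tcp_rot'],2),np.round(o['wrist_force'],1),np.round(o['torque'],2),o['opening'])
E
python3 st.py; python3 top.py w8 -.027 | sed -n '4,8p;$p'
```

```text
11.9 [ 0.5466 -0.043   0.1762] [-1.7999e+02 -2.0000e-02 -1.7243e+02] [ 0.2  0.5 -2. ] [ 0.01  0.03 -0.03] 0.018151135220483863
131 [ 58.  -31.8] [58.  30.9] gap []
141 [ 52.8 -32.4] [52.8 31.5] gap [(np.int64(199), np.int64(214), array([ 54.8, -25. ]), array([ 54.7, -18.9])), (np.int64(300), np.int64(316), array([54.7, 18. ]), array([54.8, 24.5]))]
151 [ 47.6 -32.6] [47.6 31.7] gap []
161 [ 42.3 -32.3] [42.3 31.3] gap []
171 [ 37.  -32.5] [37.  31.6] gap []
col 129 174 [] [58.55390531 -0.95585075]
```

>>> play_rows:
  increments:
    - {"slide": [0,1.2,5],"angular": [0,0,0],"claw": -0.8}
    - {"slide": [0,0,15],"angular": [0,0,0],"claw": -0.8}
    - {"slide": [0,0,15],"angular": [0,0,0],"claw": -0.8}
    - {"slide": [0,0,7],"angular": [0,0,0],"claw": -0.8}
    - {"slide": [0,0,0],"angular": [0,0,0],"claw": -0.8}
    - {"slide": [0,0,0],"angular": [0,0,0],"claw": -0.8}

```text
time: 12.55
ee_pos: [0.5465, -0.0408, 0.1343]
tcp_rot: [180.0, -0.0, -172.3]
wrist_force: [-0.5, -0.3, -2.4]
opening: 0.0183
grasp_force: 78.6
```

>>> play_rows:
  increments:
    - {"slide": [0,0,2],"angular": [0,0,0],"claw": -0.8}
    - {"slide": [0,0,2],"angular": [0,0,0],"claw": -0.8}
    - {"slide": [0,0,2],"angular": [0,0,0],"claw": -0.8}
    - {"slide": [0,0,0],"angular": [0,0,0],"claw": -0.8}

```text
time: 12.95
ee_pos: [0.5465, -0.0408, 0.1282]
tcp_rot: [180.0, -0.0, -172.3]
wrist_force: [0.8, 0.6, -3.1]
opening: 0.0183
grasp_force: 78.6
```

```bash
python3 st.py
```

```text
12.95 [ 0.5465 -0.0408  0.1282] [ 1.8000e+02 -1.0000e-02 -1.7234e+02] [ 0.8  0.6 -3.1] [ 0.03 -0.01 -0.05] 0.018302758712591485
```

>>> play_rows:
  increments:
    - {"slide": [0,0,2],"angular": [0,0,0],"claw": -0.8}
    - {"slide": [0,0,2],"angular": [0,0,0],"claw": -0.8}
    - {"slide": [0,0,2],"angular": [0,0,0],"claw": -0.8}
    - {"slide": [0,0,0],"angular": [0,0,0],"claw": -0.8}

```text
time: 13.35
ee_pos: [0.5465, -0.0408, 0.122]
tcp_rot: [180.0, -0.0, -172.3]
wrist_force: [-1.5, -0.3, -2.7]
opening: 0.0183
grasp_force: 78.6
```

```bash
python3 st.py
```

```text
13.35 [ 0.5465 -0.0408  0.122 ] [ 1.7999e+02 -3.0000e-02 -1.7234e+02] [-1.5 -0.3 -2.7] [-0.06 -0.01 -0.01] 0.018294945101304715
```

>>> play_rows:
  increments:
    - {"slide": [0,0,2],"angular": [0,0,0],"claw": -0.8}
    - {"slide": [0,0,2],"angular": [0,0,0],"claw": -0.8}
    - {"slide": [0,0,2],"angular": [0,0,0],"claw": -0.8}
    - {"slide": [0,0,2],"angular": [0,0,0],"claw": -0.8}
    - {"slide": [0,0,2],"angular": [0,0,0],"claw": -0.8}
    - {"slide": [0,0,0],"angular": [0,0,0],"claw": -0.8}

```text
time: 13.95
ee_pos: [0.5465, -0.0408, 0.112]
tcp_rot: [180.0, -0.0, -172.3]
wrist_force: [0.4, 0.1, -2.3]
opening: 0.018
grasp_force: 78.6
```

```bash
python3 st.py
```

```text
13.95 [ 0.5465 -0.0408  0.112 ] [ 1.7999e+02 -3.0000e-02 -1.7234e+02] [ 0.4  0.1 -2.3] [-0.   -0.03  0.03] 0.018025917871804322
```

>>> play_rows:
  increments:
    - {"slide": [0,0,2],"angular": [0,0,0],"claw": -0.8}
    - {"slide": [0,0,2],"angular": [0,0,0],"claw": -0.8}
    - {"slide": [0,0,1],"angular": [0,0,0],"claw": -0.8}
    - {"slide": [0,0,0],"angular": [0,0,0],"claw": -0.8}
  squeeze: 110

```text
time: 14.35
ee_pos: [0.5465, -0.0408, 0.1072]
tcp_rot: [180.0, -0.0, -172.3]
wrist_force: [-0.1, -0.1, -3.2]
opening: 0.0173
grasp_force: 111.7
```

>>> play_rows:
  increments:
    - {"slide": [0,0,1],"angular": [0,0,0],"claw": -0.8}
    - {"slide": [0,0,1],"angular": [0,0,0],"claw": -0.8}
    - {"slide": [0,0,1],"angular": [0,0,0],"claw": -0.8}
    - {"slide": [0,0,0],"angular": [0,0,0],"claw": -0.8}

```text
time: 14.75
ee_pos: [0.5468, -0.0409, 0.1049]
tcp_rot: [-180.0, 0.0, -172.3]
wrist_force: [-1.4, 0.9, 2.9]
opening: 0.0172
grasp_force: 112.7
```

>>> play_rows:
  increments:
    - {"slide": [0,0,1],"angular": [0,0,0],"claw": -0.8}
    - {"slide": [0,0,1],"angular": [0,0,0],"claw": -0.8}
    - {"slide": [0,0,1],"angular": [0,0,0],"claw": -0.8}
    - {"slide": [0,0,0],"angular": [0,0,0],"claw": -0.8}

```text
time: 15.15
ee_pos: [0.5468, -0.0409, 0.1015]
tcp_rot: [-180.0, 0.0, -172.3]
wrist_force: [-0.9, -2.2, 4.7]
opening: 0.0173
grasp_force: 113.1
```

>>> play_rows:
  increments:
    - {"slide": [0,0,1],"angular": [0,0,0],"claw": -0.8}
    - {"slide": [0,0,1],"angular": [0,0,0],"claw": -0.8}
    - {"slide": [0,0,0],"angular": [0,0,0],"claw": -0.8}

```text
time: 15.45
ee_pos: [0.5468, -0.0408, 0.1]
tcp_rot: [-180.0, 0.0, -172.3]
wrist_force: [-2.0, 0.4, 7.7]
opening: 0.0173
grasp_force: 113.3
```

```bash
python3 st.py
```

```text
15.45 [ 0.5468 -0.0408  0.1   ] [-1.7999e+02  4.0000e-02 -1.7234e+02] [-2.   0.4  7.7] [-0.12  0.55 -0.01] 0.017299287360403866
```

>>> play_rows:
  increments:
    - {"slide": [0,0,1],"angular": [0,0,0],"claw": -0.8}
    - {"slide": [0,0,0],"angular": [0,0,0],"claw": -0.8}
    - {"slide": [0,0,0],"angular": [0,0,0],"claw": -0.8}

```text
time: 15.75
ee_pos: [0.5467, -0.0408, 0.0998]
tcp_rot: [-180.0, 0.1, -172.3]
wrist_force: [-6.5, 0.8, 14.4]
opening: 0.0171
grasp_force: 114.2
```

```bash
python3 st.py
```

```text
15.75 [ 0.5467 -0.0408  0.0998] [-1.7999e+02  6.0000e-02 -1.7234e+02] [-6.5  0.8 14.4] [-0.04  1.17  0.01] 0.017089981341212607
```

>>> play_rows:
  increments:
    - {"slide": [0,0,1],"angular": [0,0,0],"claw": -0.8}
    - {"slide": [0,0,0],"angular": [0,0,0],"claw": -0.8}
    - {"slide": [0,0,0],"angular": [0,0,0],"claw": -0.8}

```text
time: 16.05
ee_pos: [0.5467, -0.0407, 0.0997]
tcp_rot: [-180.0, 0.1, -172.3]
wrist_force: [-9.3, 1.9, 20.7]
opening: 0.0173
grasp_force: 115.2
```

```bash
python3 st.py
```

```text
16.05 [ 0.5467 -0.0407  0.0997] [-1.7999e+02  1.0000e-01 -1.7234e+02] [-9.3  1.9 20.7] [-0.01  1.82 -0.03] 0.017251139013091804
```

>>> play_rows:
  increments:
    - {"slide": [0.6,0,0],"angular": [0,0,0],"claw": -0.8}
    - {"slide": [0,0,0],"angular": [0,0,0],"claw": -0.8}
    - {"slide": [0,0,0],"angular": [0,0,0],"claw": -0.8}

```text
time: 16.35
ee_pos: [0.5467, -0.0407, 0.0998]
tcp_rot: [-180.0, 0.2, -172.3]
wrist_force: [-5.9, 2.9, 19.9]
opening: 0.0171
grasp_force: 114.8
```

```bash
python3 st.py
```

```text
16.35 [ 0.5467 -0.0407  0.0998] [-1.7999e+02  1.7000e-01 -1.7233e+02] [-5.9  2.9 19.9] [ 0.1   1.13 -0.  ] 0.017149700657774946
```

>>> play_rows:
  increments:
    - {"slide": [0.8,0.5,0.3],"angular": [0.3,0,0],"claw": -0.8}
    - {"slide": [0,0,0],"angular": [0,0,0],"claw": -0.8}
    - {"slide": [0,0,0],"angular": [0,0,0],"claw": -0.8}

```text
time: 16.65
ee_pos: [0.5466, -0.0405, 0.0997]
tcp_rot: [-179.7, 0.3, -172.3]
wrist_force: [-2.0, 0.1, 17.6]
opening: 0.0173
grasp_force: 114.8
```

```bash
python3 st.py
```

```text
16.65 [ 0.5466 -0.0405  0.0997] [-179.65    0.27 -172.33] [-2.   0.1 17.6] [-0.05  0.41 -0.07] 0.017344587649047772
```

```bash
cat > av.py <<'E'
from h import *
F=[];
for k in range(12):
    bot.camera('side'); o=bot.get_obs(); F.append(np.r_[o['wrist_force'],o['torque'],o['ee_pos'],o['tcp_rot']])
F=np.array(F); F[:,9]%=360; print(F.mean(0).round(4)); print(F[:,:6].std(0).round(3))
E
python3 av.py
```

```text
[-2.131900e+00  7.563000e-01  1.805800e+01 -9.300000e-03  4.785000e-01
 -2.800000e-02  5.466000e-01 -4.050000e-02  9.970000e-02  1.803430e+02
  2.640000e-01 -1.723345e+02]
[0.555 0.363 0.318 0.03  0.024 0.028]
```

>>> play_rows:
  increments:
    - {"slide": [0.4,0,0.7],"angular": [-0.3,0,0],"claw": -0.8}
    - {"slide": [0,0,0],"angular": [0,0,0],"claw": -0.8}
    - {"slide": [0,0,0],"angular": [0,0,0],"claw": -0.8}

```text
time: 17.55
ee_pos: [0.5466, -0.0406, 0.0997]
tcp_rot: [-179.9, 0.3, -172.3]
wrist_force: [-1.8, 1.6, 22.3]
opening: 0.0169
grasp_force: 115.5
```

```bash
python3 av.py
```

```text
[-1.875000e+00  1.344800e+00  2.210770e+01 -1.454000e-01  4.850000e-01
  3.500000e-03  5.466000e-01 -4.060000e-02  9.970000e-02  1.800674e+02
  3.336000e-01 -1.723325e+02]
[0.526 0.696 0.73  0.027 0.025 0.031]
```

>>> play_rows:
  increments:
    - {"slide": [0,0,0.3],"angular": [0.3,0,0],"claw": -0.8}
    - {"slide": [0,0,0],"angular": [0,0,0],"claw": -0.8}
    - {"slide": [0,0,0],"angular": [0,0,0],"claw": -0.8}
    - {"slide": [0,0,0],"angular": [0,0,0],"claw": -0.8}

```text
time: 18.55
ee_pos: [0.5466, -0.0405, 0.0997]
tcp_rot: [-179.6, 0.3, -172.3]
wrist_force: [-3.7, 0.6, 25.3]
opening: 0.0177
grasp_force: 115.7
```

```bash
python3 av.py
python3 - <<'E'
from h import *
# seam check: closed blue top should be at z=.072 (72 mm): fit blue widths in the side and scene views
for n in ('scene','side'):
    im,i=snap(n,'end_'+n); h=cv2.cvtColor(im,cv2.COLOR_BGR2HSV); b=cv2.inRange(h,(100,110,30),(125,255,255))
    R,t=np.array(i['R']),np.array(i['t']); f=192/np.tan(np.radians(i['fovy'])/2)
    def pr(X): q=R@X+t; return np.array([i['cx']+f*q[0]/q[2],i['cy']+f*q[1]/q[2]])
    N,L,st,c=cv2.connectedComponentsWithStats(b); u=pr([.5455,-.042,.06])
    j=min((j for j in range(1,N) if st[j,4]>200),key=lambda j:np.hypot(*(c[j]-u)))
    a=np.radians(7.7); X=np.array([np.cos(a),np.sin(a)]); Y=np.array([-np.sin(a),np.cos(a)])
    P=np.array([pr(np.r_[[.5455,-.042]+sx*.058*X+sy*.033*Y,z]) for sx in(-1,1) for sy in(-1,1) for z in(.032,.072)])
    print(n,'blue box',st[j],'predicted closed',P.min(0).round(1),(P.max(0)-P.min(0)).round(1))
E
```

```text
[-3.079000e+00  1.195400e+00  2.395200e+01  9.680000e-02  7.463000e-01
 -8.300000e-03  5.466000e-01 -4.050000e-02  9.970000e-02  1.803512e+02
  3.455000e-01 -1.723331e+02]
[0.547 0.437 0.54  0.026 0.022 0.028]
scene blue box [ 267  199   53   42 1170] predicted closed [265.8 193.2] [55.3 49.1]
side blue box [ 236  204   54   39 1065] predicted closed [233.9 200.4] [57.2 44.6]
```

```bash
python3 -c "
from workcell import bot
print(bot.job_done())"
```

```text
the job is handed in; nothing more can be done
None
```

The smallest ring is on the pin and sprung pad, and the blue half is on both dowels, held shut with about 25 N. I confirmed closure from the tool height, the force rise and the outlines in two cameras, not a direct look at the seam, and handed the job in at about 19 s.

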